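Put an opened battery pack on test

ROBOT

A 6-joint arm with a two-finger parallel gripper is mounted at the origin on the work surface. World frame = base frame: x ahead of the robot, y to its left, z up, the work surface at z = 0. Lengths are in m, angles in rad, forces in N, time in s.
With the tool pointing down it reaches from about 0.3 to 0.775 m from the base axis. Payload 14.6 kg.
Tool frame: the origin (TCP) lies midway between the tips of the shut fingers; the grasp point (between the pads) lies 19 mm behind it; z points along the fingers, y is the line along which they close (so a half turn about z gives the same grasp; the last joint's range is limited). The gripper opens to 85 mm and grips with 20 to 120 N. Pads are 22 mm wide; open, the fingers measure 114 mm over their backs; the gripper's body (76 mm by 85 mm) begins 54 mm behind the grasp point. The pads swing forward as they close: fully open they stand 13 mm farther back than shut.
Start: joints at [-1.191, 0.3, 1.521, -0, 1.321, -0.067], TCP at [0.238, -0.496, 0.231] pointing down, gripper open.
Joint ranges: [-3.03, 3.03], [-0.79, 2.21], [0.23, 2.52], [-1.04, 4.18], [0, 3.07], [-2.55, 2.55]. Speed limits (rad/s): [2.22, 2.22, 2.57, 3.14, 3.14, 3.14].

INTERFACE

Orientations are given as a rotation vector (axis times angle).
In Python, from workcell import r, imaging gives the robot as it stands.
- The arm moves only by the shell command python3 -m pendant 'ROWS' [FORCE]. ROWS is JSON, a list of rows, each a list of 3 entries, a list of its own where there are three numbers: the shift along the tool's x, y, z in m, then the turn, a rotation vector about the tool's x, y, z in degrees, then the closure, from -1 (fully open) to 1 (shut). In form: [[[x, y, z], [wx, wy, wz], claw], ...]. A call has 1 to 12 rows; each row is the pose to reach, as a shift and turn from the pose commanded when the call began, along the tool's axes at that moment; what a row does not reach only later rows make up. A row lasts 1/12 s, in which the tool goes at most 41.7 mm and 7.16 degrees, less where a joint would pass 70% of its speed; a pose out of reach is approached as far as the arm can. A call with a gripper value outside its range is refused whole. The fingers move at their own pace and stop on an object; FORCE is the grip in N (left out, the last holds). Time passes only in rows, so rows that repeat a pose let the fingers close. It gives the time, the measured TCP pose, the force, the opening and the grip force at its end, in the units of the state.
- r.read_state(): the state, without advancing time (a new reading comes with each control period).
- imaging.get_image(name): name is "side" or "top" or "wrist"; returns a dict with "color" (400x640x3 uint8, red, green, blue), "fx", "fy", "cx", "cy" (pixels), "camera_from_world" (4x4, takes a point from world to camera coordinates). Camera axes: x right, y down, z forward; pixel columns grow to the right and rows downward; lengths in m; the calibration is good to about 2 mm. A picture is of the moment at which its call begins. There is no depth.
- r.job_done(): hands the job in; it is judged then, once.
The state is a dict: "time": time; "qpos": joint angles; "joint_velocities": joint speeds; "tau": joint torques, N m; "tool_pos": TCP position; "ee_rot": TCP orientation; "contact_force": force on the tool from outside, world axes, zero at the start; "wrist_torque": the same for the moment, N m; "width": opening from 0.0 (shut) to 1.0 (fully open); "grip_force": force on a finger pad.
Only numpy, scipy, OpenCV 4.12 (cv2) and the standard library are available. Lean on these libraries where they do the work, as an engineer would, in place of code of your own. Each camera call takes 0.05 s, during which the arm holds its last target. There are 200 camera calls.

TASK

Put the opened battery pack on test. Push it along its guide rails until it is fully home against the contact block, then push the red-ended retaining bar round behind it until the bar is up against its stop post, and only then push the tester's red lever round from the white mark to the green mark, as far as it goes. Use only pushes of the fingers: do not lift the pack or touch its green circuit board, and leave the other things on the bench where they are.

Things in the scene. Friction and masses are not known exactly. Their poses are not given: they have to be found in the camera images.
- fixture: Fixed slide-in pack fixture: aluminium plate 240 x 160 x 12 mm, origin on the bench 5 mm ahead of its middle; x is the way the pack is pushed home, y left, z up. Two black guide rails (inner faces y = +-41, x -60 to 70, tops z = 30 mm). Black upright contact block: face at x = 75, top z = 96 mm; four thin brass blades reach from it over the pack (looks only).
- pivot (a point): Pivot of the retaining bar, at x = -36, y = 62 mm in the fixture's frame, 41 mm above the bench, which is half the bar's height. Axes as the fixture's.
- stop_post (a point): Top of the 10 mm thick steel stop post that the closed bar meets, at x = -26, y = -60, z = 50 mm in the fixture's frame.
- bar (a joint): Angle of the retaining bar about its upright pivot, rad. 0 = closed: along the fixture's -y, square across behind a pack that is home (2 mm clear of it), at a hard stop. Grows as it opens, clockwise seen from above: at angle a it points along (-sin a, -cos a) in the fixture's x, y. Starts at 1.4 to 1.9. Needs about 0.08 N m; stays where it is left.
- bar_tip (a point): Point on the bar's centre line 126 mm from the pivot, at half its height. The bar is 10 mm wide and 13 mm high (34.5 to 47.5 mm above the bench; bolt head on the pivot up to 55 mm); it ends 131 mm from the pivot; the outer 57 mm are red, the rest is steel.
- pack: Opened battery pack between the rails (2 mm play each side), about 0.65 kg: black frame 104 (x) x 78 x 58 mm with metal straps. Origin at the centre of its underside, on the plate 12 mm above the bench. x as the fixture's; its plain rear end looks to -x. Home (front touching the contact block) = origin at x = 23 mm in the fixture's frame; starts 25 to 45 mm short. Sliding takes up to 10 N.
- board: Green circuit board 86 x 58 mm, 2 mm thick, fixed on top of the pack, with upright metal clips whose tops are 72 mm above the pack's underside. Origin above the pack's centre, 58 mm above the pack's underside. Do not touch.
- tester: Fixed grey load tester, 190 mm (x) by 150 mm (y), top 68 mm above the bench. Origin on the bench under its middle; display side looks to -x. On top a yellow 66 mm square plate (top at 72 mm) with a white mark 27 mm to the +y side and a green mark 27 mm to the +x side of the lever's axis; two terminal posts at x = 72, y = +-30 mm, tops at 90 mm.
- lever_axis (a point): Point on the upright axis of the tester's lever, at x = -30, y = 0 in the tester's frame, 89.5 mm above the bench, half the height of the lever's arm. Axes as the tester's.
- lever (a joint): Angle of the red lever, rad. 0 = off: the arm points along the tester's +y (white mark). Grows clockwise seen from above; 1.57 = on: along the tester's +x (green mark); hard stops at both ends. At angle a the arm points along (sin a, cos a) in the tester's x, y. Starts below 0.12. Needs about 0.12 N m; stays where it is left.
- lever_tip (a point): Middle of the end of the lever's arm, 74 mm from the axis, at half its height. Arm 14 mm wide, 14 mm high (82.5 to 96.5 mm above the bench), on a round hub of 16 mm radius; a short tail reaches 25 mm the other way.
- spare_pack: A second opened pack, loose, same size as the first, lying beyond the work. Origin at the centre of its underside. Leave alone.
- closed_pack: A finished black and red battery pack, 75 x 115 x 74 mm. Origin at the centre of its underside. Leave alone.
- shell: Empty black half of a pack's case, 120 x 88 x 34 mm, open at the top. Origin at the centre of its underside. Leave alone.
- spool: Spool of steel strip, a flat ring 60 mm across and 22 mm high. Origin at the centre of its underside. Leave alone.
- solvent: White bottle with a red cap, 52 mm across, 120 mm high. Origin at the centre of its underside. Leave alone.
- flux: Small glass jar with a black lid, 54 mm across, 42 mm high. Origin at the centre of its underside. Leave alone.
- cell_tray: Blue tray with four battery cells lying in it, 100 x 62 x 30 mm. Origin at the centre of its underside. Leave alone.
- screwdriver: Orange screwdriver, 190 mm long, lying on the bench. Leave alone.

How it is judged:
By the outcome, as a careful person would: the job done as asked, in the order asked, and still so for the second after the job is handed in, with the robot touching nothing.
It also fails if it takes over 72 s, if anything falls off the work surface, if the arm or the gripper's body presses on something with over 40 N, if the wrist force passes 120 N, or if a joint passes its speed limit or range.

## Working session

There is one attempt and no reset: what is moved stays moved. The work goes in short steps, Python scripts to look and compute and a shell command to move; the robot and the scene stay as the last step left them, time stands still between calls to the robot, and variables do not carry over. Pictures are saved under pics/ and viewed, at most 10 in all, crops included, and the job is handed in when it is done.

```bash
mkdir -p pics; ls
python3 - <<'E'
from workcell import r, imaging
import cv2, numpy as np
for n in("top","side"):
    d=imaging.get_image(n); cv2.imwrite(f"pics/{n}0.png",d["color"][:,:,::-1])
    print(n,d["fx"],d["fy"],d["cx"],d["cy"],np.round(d["camera_from_world"],4).tolist())
s=r.read_state();print(s["time"],s["tool_pos"],s["ee_rot"],s["contact_force"])
E
```

```text
pics
top 402.3010347658424 402.3010347658424 315.34984543540196 198.05413224306068 [[-0.0197, -0.9998, 0.0034, -0.0112], [-0.9897, 0.0191, -0.1421, 0.607], [0.1421, -0.0061, -0.9898, 1.2555], [0.0, 0.0, 0.0, 1.0]]
side 427.4793074794414 427.4793074794414 323.7945736758765 204.55473299408726 [[-0.993, -0.116, 0.0223, 0.5977], [-0.0833, 0.5542, -0.8282, 0.1152], [0.0837, -0.8243, -0.56, 1.1738], [0.0, 0.0, 0.0, 1.0]]
0.1 [ 0.2375699  -0.4958141   0.23076693] [-3.06250703e+00 -6.95823076e-01  2.49528004e-04] [-0.84812554  0.8287593  -0.36084489]
```

View pics/top0.png

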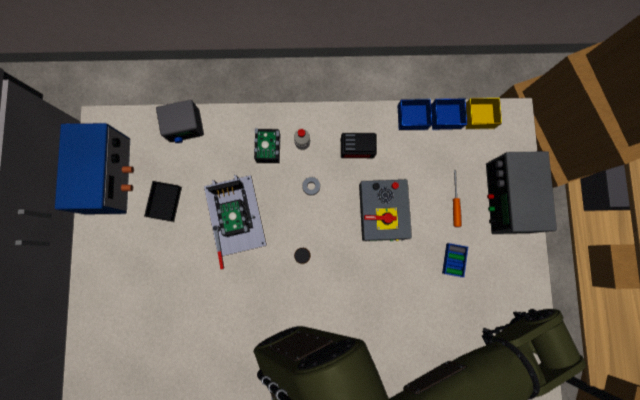

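View pics/side0.png

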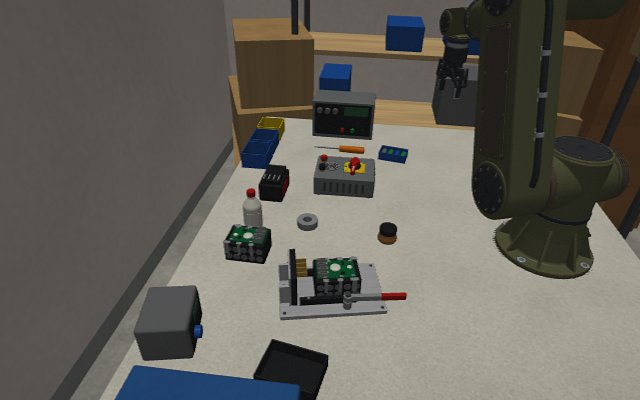

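The top view shows the fixture at about (235,215), with the bar's red end at (221,262). The tester is at (385,210), with its lever hub at (388,219) and its tip at about (365,218). The side view shows the same from the left. Next I'll enlarge both areas.

Run:
```python
import cv2, numpy as np
a=cv2.imread("pics/top0.png"); b=cv2.imread("pics/side0.png")
def z(im,x0,y0,w,h,s): return cv2.resize(im[y0:y0+h,x0:x0+w],None,fx=s,fy=s,interpolation=cv2.INTER_CUBIC)
l=z(a,200,170,70,105,5.714286); l=cv2.resize(l,(400,600)); q=z(a,352,170,66,99,1); q=cv2.resize(q,(400,600),interpolation=cv2.INTER_CUBIC)
cv2.imwrite("pics/ztop.png",np.hstack([l,q]))
cv2.imwrite("pics/zside.png",z(b,270,240,145,85,5.5))
```

```text
(no output)
```

View pics/ztop.png

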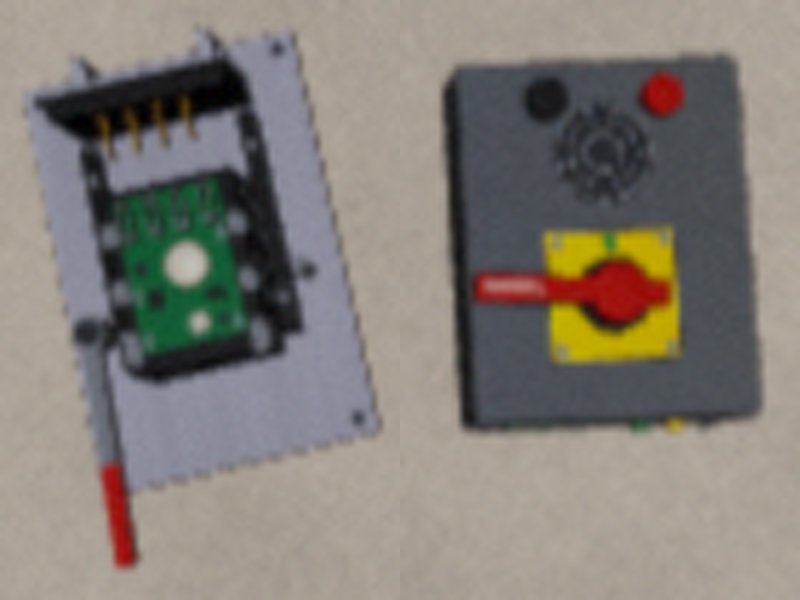

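View pics/zside.png

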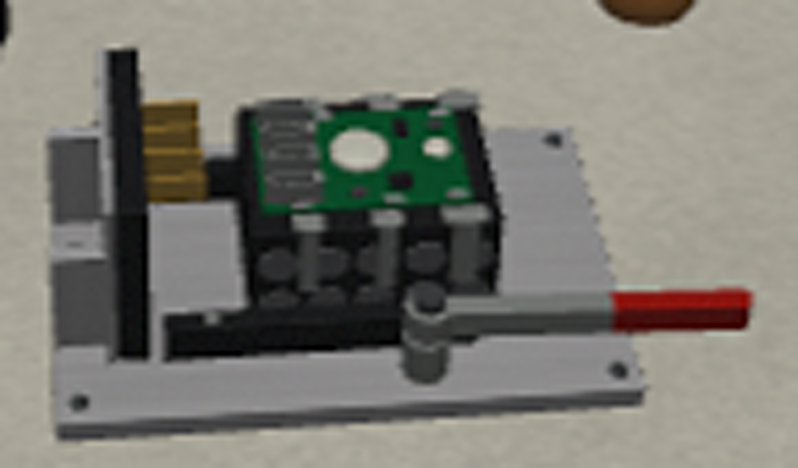

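The enlarged crops give:
- **Top, left panel:** plate corners (25,92), (293,33) and (380,430), bolt (88,333), stop post (307,270), bar end (125,567).
- **Top, left panel, board corners:** (112,190), (222,178), (250,342) and (143,357).
- **Top, right panel:** yellow plate corners, posts (546,98) and (662,95), lever end (474,287).
- **Side crop:** plate corners (57,427), (643,392), (573,130) and (50,130), bolt (431,293), bar end (749,300).

```bash
cat > fit.py <<'E'
import numpy as np
from scipy.optimize import least_squares
T=np.array([[-0.0197,-0.9998,0.0034,-0.0112],[-0.9897,0.0191,-0.1421,0.607],[0.1421,-0.0061,-0.9898,1.2555]])
S=np.array([[-0.993,-0.116,0.0223,0.5977],[-0.0833,0.5542,-0.8282,0.1152],[0.0837,-0.8243,-0.56,1.1738]])
def proj(c,p):
    M,f,cx,cy=(T,402.301,315.35,198.05) if c=="t" else (S,427.479,323.79,204.55)
    q=M@np.append(p,1); return np.array([f*q[0]/q[2]+cx,f*q[1]/q[2]+cy])
tl=lambda u,v:(200+u/5.714,170+v/5.714); tr=lambda u,v:(352+(u-400)/6.0606,170+v/6.0606); sd=lambda u,v:(270+u/5.5,240+v/5.5)
def W(P,l): c,s=np.cos(P[2]),np.sin(P[2]); return np.array([P[0]+c*l[0]-s*l[1],P[1]+s*l[0]+c*l[1],l[2]])
def bar(a,z,r=.131): return [-.036-r*np.sin(a),.062-r*np.cos(a),z]
F=[("t",tl(25,92),lambda q:[.115,.08,.012]),("t",tl(293,33),lambda q:[.115,-.08,.012]),("t",tl(380,430),lambda q:[-.125,-.08,.012]),
("t",tl(88,333),lambda q:[-.036,.062,.055]),("t",tl(307,270),lambda q:[-.026,-.06,.05]),("t",tl(125,567),lambda q:bar(q[4],.0475)),
("s",sd(57,427),lambda q:[.115,.08,.012]),("s",sd(643,392),lambda q:[-.125,.08,.012]),("s",sd(573,130),lambda q:[-.125,-.08,.012]),("s",sd(50,130),lambda q:[.115,-.08,.012]),
("s",sd(431,290),lambda q:[-.036,.062,.055]),("s",sd(749,300),lambda q:bar(q[4],.0445))]
for c,uv,x,y in [("t",tl(112,190),1,1),("t",tl(222,178),1,-1),("t",tl(250,342),-1,-1),("t",tl(143,357),-1,1),("s",sd(472,207),-1,1),("s",sd(460,108),-1,-1),("s",sd(250,112),1,-1),("s",sd(268,213),1,1)]:
    F.append((c,uv,lambda q,x=x,y=y:[q[3]+.043*x,.029*y,.072]))
G=[("t",tr(u,v),lambda q,l=l:l) for u,v,l in [(543,232,[.003,.033,.072]),(672,227,[.003,-.033,.072]),(680,357,[-.063,-.033,.072]),(551,363,[-.063,.033,.072]),(546,98,[.072,.03,.09]),(662,95,[.072,-.03,.09])]]
G.append(("t",tr(474,287),lambda q:[-.03+.074*np.sin(q[3]),.074*np.cos(q[3]),.0965]))
for n,D,x0 in (("fix",F,[.55,.24,.2,-.01,1.6]),("tester",G,[.57,-.2,0,0])):
    f=lambda q:np.concatenate([proj(c,W(q,l(q)))-uv for c,uv,l in D])
    s=least_squares(f,x0,loss="soft_l1"); print(n,np.round(s.x,4)); print(np.round(f(s.x).reshape(-1,2),1).tolist())
E
python3 fit.py
```

```text
fix [ 0.5623  0.2453  0.1993 -0.0151  1.5973]
[[-0.7, -0.2], [-0.2, -0.2], [-1.1, 1.1], [-1.2, -0.0], [-2.1, -0.3], [-0.6, 0.2], [-0.7, -2.5], [0.5, -1.4], [0.3, -1.7], [0.7, 2.0], [-0.4, -0.6], [-0.0, -0.6], [-0.1, 2.5], [-1.3, 0.6], [-0.9, -1.4], [-0.5, 0.0], [0.4, -2.1], [-1.0, -1.3], [0.8, -0.6], [-0.7, -1.6]]
tester [ 0.5628 -0.2451  0.0218  0.0678]
[[0.1, 0.4], [-0.3, 0.4], [-0.1, -0.1], [0.1, -0.2], [0.1, -0.1], [0.1, -0.4], [0.0, 0.0]]
```

```bash
cat > h.py <<'E'
import numpy as np, json
from scipy.spatial.transform import Rotation as R
from workcell import r, imaging
P={"f":[.5623,.2453,.1993],"t":[.5628,-.2451,.0218]}
def W(f,l): p=P[f];c,s=np.cos(p[2]),np.sin(p[2]); return np.array([p[0]+c*l[0]-s*l[1],p[1]+s*l[0]+c*l[1],l[2]])
def to(f,*ls,yaw=0):
    "tool-frame shift (mm) and turn (deg) to fixture/tester-frame TCP targets (m), tool x along frame x (+yaw)"
    s=r.read_state(); M=R.from_rotvec(s["ee_rot"])
    G=R.from_euler("z",P[f][2]+yaw)*R.from_euler("x",np.pi)
    print("turn",np.round((M.inv()*G).as_rotvec(degrees=True),1))
    for l in ls: print(np.round(1000*M.inv().apply(W(f,l)-s["tool_pos"])))
def where(f):
    s=r.read_state(); p=P[f]; d=np.array(s["tool_pos"])-[p[0],p[1],0]; z=R.from_euler("z",-p[2])
    print("t",round(s["time"],2),"local mm",np.round(1000*z.apply(d),1),"F local",np.round(z.apply(s["contact_force"]),1),"yaw",np.round(R.from_rotvec(s["ee_rot"]).apply([1,0,0]),3))
E
python3 -c "
from h import *
to('f',(-.11,0,.231),(-.11,0,.16))"
```

```text
turn [-0.1  0.  14.2]
[ 506. -555.    0.]
[ 506. -555.   71.]
```

```bash
python3 -m pendant '[[[0.2,-0.22,0],[0,0,5],1],[[0.506,-0.555,0],[0,0,14.2],1],[[0.506,-0.555,0],[0,0,14.2],1],[[0.506,-0.555,0],[0,0,14.2],1],[[0.506,-0.555,0],[0,0,14.2],1],[[0.506,-0.555,0],[0,0,14.2],1],[[0.506,-0.555,0],[0,0,14.2],1],[[0.506,-0.555,0],[0,0,14.2],1],[[0.506,-0.555,0],[0,0,14.2],1],[[0.506,-0.555,0],[0,0,14.2],1],[[0.506,-0.555,0],[0,0,14.2],1],[[0.506,-0.555,0],[0,0,14.2],1]]' 40; python3 -c "
from h import *
to('f',(-.11,0,.231),(-.11,0,.16))"
```

```text
time: 1.1
tool_pos: [0.3817, -0.0151, 0.2314]
ee_rot: [3.126, 0.312, 0.001]
contact_force: [1.8, -0.3, 0.5]
width: -0.004
grip_force: 0.0
turn [ 0. -0. -0.]
[ 119. -220.    0.]
[ 118. -220.   71.]
```

```bash
python3 -m pendant '[[[0.119,-0.22,0],[0,0,0],1],[[0.119,-0.22,0],[0,0,0],1],[[0.119,-0.22,0],[0,0,0],1],[[0.119,-0.22,0],[0,0,0],1],[[0.119,-0.22,0],[0,0,0],1],[[0.119,-0.22,0],[0,0,0],1],[[0.119,-0.22,0],[0,0,0],1],[[0.119,-0.22,0],[0,0,0],1],[[0.119,-0.22,0],[0,0,0],1]]'; python3 -c "
from h import *
import cv2
where('f')
o=[]
for n in ('wrist','top'):
    d=imaging.get_image(n); cv2.imwrite(f'pics/{n}1.png',d['color'][:,:,::-1])
    if n=='wrist': print(d['fx'],d['fy'],d['cx'],d['cy'],np.round(d['camera_from_world'],4).tolist())
"
```

```text
time: 1.85
tool_pos: [0.4546, 0.2217, 0.2308]
ee_rot: [3.126, 0.313, -0.002]
contact_force: [-0.2, 0.2, 0.7]
width: 0.001
grip_force: 0.0
t 1.85 local mm [-110.2   -1.8  230.8] F local [-0.1  0.3  0.7] yaw [ 0.98   0.198 -0.001]
292.2571380958646 292.2571380958646 317.0832953840789 201.45980740824814 [[0.1969, -0.9804, 0.0017, 0.1274], [-0.9408, -0.1885, 0.2818, 0.4331], [-0.276, -0.0571, -0.9595, 0.5165], [0.0, 0.0, 0.0, 1.0]]
```

View pics/wrist1.png

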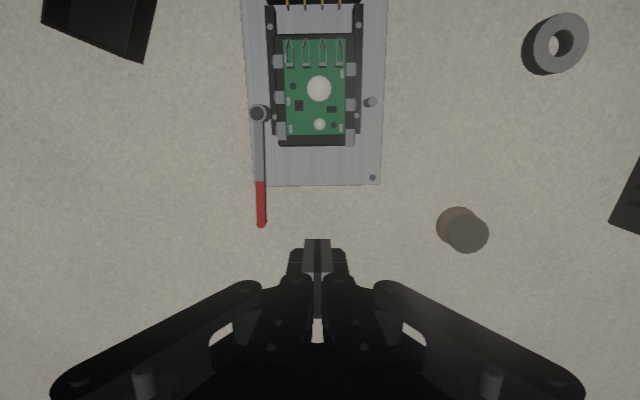

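The wrist view shows the plate's rear corners at (250,187) and (380,184), bolt (260,113), stop post (371,101) and bar end (261,226). The board corners are at (283,38), (343,37), (346,134) and (286,135). I'll refit with these.

```bash
cat > fit2.py <<'E'
import numpy as np
from scipy.optimize import least_squares
M=np.array([[0.1969,-0.9804,0.0017,0.1274],[-0.9408,-0.1885,0.2818,0.4331],[-0.276,-0.0571,-0.9595,0.5165]])
def proj(p): q=M@np.append(p,1); return np.array([292.257*q[0]/q[2]+317.083,292.257*q[1]/q[2]+201.46])
def W(P,l): c,s=np.cos(P[2]),np.sin(P[2]); return np.array([P[0]+c*l[0]-s*l[1],P[1]+s*l[0]+c*l[1],l[2]])
def bar(a,z): return [-.036-.131*np.sin(a),.062-.131*np.cos(a),z]
D=[((250,187),lambda q:[-.125,.08,.012]),((380,184),lambda q:[-.125,-.08,.012]),((259,112),lambda q:[-.036,.062,.055]),((371,101),lambda q:[-.026,-.06,.05]),((261,226),lambda q:bar(q[4],.044)),
((346,134),lambda q:[q[3]-.043,-.029,.072]),((286,135),lambda q:[q[3]-.043,.029,.072]),((283,38),lambda q:[q[3]+.043,.029,.072]),((343,37),lambda q:[q[3]+.043,-.029,.072])]
f=lambda q:np.concatenate([proj(W(q,l(q)))-uv for uv,l in D])
s=least_squares(f,[.56,.245,.2,-.01,1.6],loss="soft_l1");print(np.round(s.x,4));print(np.round(f(s.x).reshape(-1,2),1).tolist())
E
python3 fit2.py
```

```text
[ 0.5638  0.2461  0.2137 -0.0146  1.6115]
[[3.3, -0.7], [-0.5, 0.4], [-3.6, 0.4], [1.1, -0.4], [-0.0, 0.2], [-1.9, -0.8], [0.4, -0.9], [-0.8, 0.7], [2.1, 0.6]]
```

```bash
sed -i 's/"f":\[.*\],"t"/"f":[.5635,.246,.206],"t"/' h.py; python3 -c "
from h import *
where('f');to('f',(-.11,0,.036),(-.085,0,.036))"
```

```text
t 1.95 local mm [-111.5   -2.2  231.3] F local [-0.3 -0.1 -0.2] yaw [ 0.98   0.197 -0.   ]
turn [ 0.   0.  -0.5]
[  2.  -2. 195.]
[ 27.  -2. 195.]
```

```bash
python3 -m pendant '[[[0,-0.002,0.04],[0,0,-0.5],1],[[0,-0.002,0.08],[0,0,-0.5],1],[[0,-0.002,0.12],[0,0,-0.5],1],[[0,-0.002,0.155],[0,0,-0.5],1],[[0,-0.002,0.185],[0,0,-0.5],1],[[0.002,-0.002,0.195],[0,0,-0.5],1],[[0.01,-0.002,0.195],[0,0,-0.5],1],[[0.02,-0.002,0.195],[0,0,-0.5],1],[[0.028,-0.002,0.195],[0,0,-0.5],1],[[0.028,-0.002,0.195],[0,0,-0.5],1]]'; python3 -c "
from h import *
where('f')"
python3 -m pendant '[[[0.003,0,0],[0,0,0],1],[[0.006,0,0],[0,0,0],1],[[0.009,0,0],[0,0,0],1],[[0.012,0,0],[0,0,0],1],[[0.015,0,0],[0,0,0],1],[[0.015,0,0],[0,0,0],1]]'; python3 -c "
from h import *
where('f')"
```

```text
time: 2.78
tool_pos: [0.4844, 0.2297, 0.0384]
ee_rot: [-3.124, -0.324, -0.006]
contact_force: [0.1, -0.9, -1.0]
width: -0.002
grip_force: 0.0
t 2.78 local mm [-80.8   0.3  38.4] F local [-0.1 -0.9 -1. ] yaw [0.979 0.205 0.004]
time: 3.28
tool_pos: [0.4964, 0.2326, 0.037]
ee_rot: [3.125, 0.326, -0.001]
contact_force: [-3.4, -0.5, 2.6]
width: 0.003
grip_force: 1.8
t 3.28 local mm [-68.4   0.6  37. ] F local [-3.4  0.2  2.6] yaw [ 0.978  0.206 -0.001]
```

Contact has been made (3.4 N), so I'll push on slowly.

```bash
python3 -m pendant '[[[0.002,0,0],[0,0,0],1],[[0.004,0,0],[0,0,0],1],[[0.006,0,0],[0,0,0],1],[[0.008,0,0],[0,0,0],1],[[0.010,0,0],[0,0,0],1],[[0.012,0,0],[0,0,0],1],[[0.014,0,0],[0,0,0],1],[[0.016,0,0],[0,0,0],1],[[0.018,0,0],[0,0,0],1],[[0.02,0,0],[0,0,0],1]]'; python3 -c "
from h import *
where('f')"
python3 -m pendant '[[[0.001,0,0],[0,0,0],1],[[0.002,0,0],[0,0,0],1],[[0.003,0,0],[0,0,0],1],[[0.004,0,0],[0,0,0],1]]'; python3 -c "
from h import *
where('f')"
python3 -m pendant '[[[0.001,0,0],[0,0,0],1],[[0.002,0,0],[0,0,0],1],[[0.003,0,0],[0,0,0],1]]'; python3 -c "
from h import *
where('f')"
```

```text
time: 4.12
tool_pos: [0.5154, 0.2366, 0.037]
ee_rot: [3.124, 0.326, -0.003]
contact_force: [-10.7, -2.2, 6.0]
width: 0.0
grip_force: 4.9
t 4.12 local mm [-49.    0.6  37. ] F local [-10.9   0.    6. ] yaw [ 0.978  0.206 -0.002]
time: 4.45
tool_pos: [0.5193, 0.2374, 0.037]
ee_rot: [3.124, 0.326, -0.003]
contact_force: [-9.6, -1.7, 5.7]
width: -0.004
grip_force: 4.9
t 4.45 local mm [-45.    0.6  37. ] F local [-9.7  0.3  5.7] yaw [ 0.978  0.206 -0.002]
time: 4.7
tool_pos: [0.5223, 0.238, 0.037]
ee_rot: [3.124, 0.326, -0.003]
contact_force: [-9.7, -2.2, 4.9]
width: 0.001
grip_force: 4.9
t 4.7 local mm [-42.    0.6  37. ] F local [-10.   -0.1   4.9] yaw [ 0.978  0.206 -0.002]
```

```bash
w(){ python3 -c "
from h import *
where('f')"; }
python3 -m pendant '[[[0.001,0,0],[0,0,0],1],[[0.002,0,0],[0,0,0],1]]' >/dev/null; w
python3 -m pendant '[[[0.001,0,0],[0,0,0],1],[[0.001,0,0],[0,0,0],1]]'>/dev/null; w
python3 -m pendant '[[[0.001,0,0],[0,0,0],1],[[0.001,0,0],[0,0,0],1]]'>/dev/null; w
```

```text
t 4.87 local mm [-40.6   0.6  37. ] F local [-23.2  -0.3  15.1] yaw [ 0.978  0.206 -0.004]
t 5.03 local mm [-40.6   0.6  37. ] F local [-25.8  -1.5  17.8] yaw [ 0.978  0.207 -0.006]
t 5.2 local mm [-40.6   0.6  37. ] F local [-35.   -2.5  24.2] yaw [ 0.978  0.207 -0.009]
```

The pack is home: position stalls at -40.6 mm while the force climbs to 35 N. Next I'll back off and move outside the bar.

```bash
python3 -m pendant '[[[-0.02,0,0],[0,0,0],1],[[-0.05,0,0],[0,0,0],1],[[-0.06,0,-0.04],[0,0,0],1],[[-0.06,0,-0.08],[0,0,0],1],[[-0.075,-0.035,-0.085],[0,0,0],1],[[-0.09,-0.07,-0.085],[0,0,0],1],[[-0.095,-0.1,-0.085],[0,0,0],1],[[-0.095,-0.103,-0.085],[0,0,0],1],[[-0.095,-0.103,-0.085],[0,0,0],1]]'; python3 -c "
from h import *
where('f')
pts=[(-.136,.105,.039)]
for a in np.arange(1.6,-.01,-.16):
    c,s=np.cos(a),np.sin(a); r_=.1; o=.005+.0116*abs(c)+.015*abs(s)
    pts.append((-.036-r_*s-o*c,.062-r_*c+o*s,.039))
to('f',*pts)"
```

```text
time: 5.95
tool_pos: [0.4122, 0.3214, 0.122]
ee_rot: [-3.124, -0.33, -0.001]
contact_force: [-0.4, 0.1, 0.3]
width: -0.003
grip_force: 0.0
t 5.95 local mm [-132.7  104.7  122. ] F local [-0.4  0.2  0.3] yaw [0.978 0.209 0.001]
turn [-0.  -0.1  0.2]
[-3. -0. 83.]
[-3. 19. 83.]
[-5. 35. 83.]
[-6. 50. 83.]
[-4. 65. 83.]
[ 1. 80. 83.]
[ 8. 95. 83.]
[ 18. 109.  83.]
[ 30. 121.  83.]
[ 45. 131.  83.]
[ 61. 139.  83.]
[ 79. 143.  83.]
```

```bash
python3 -m pendant '[[[-0.003,0,0.035],[0,0,0],1],[[-0.003,0,0.07],[0,0,0],1],[[-0.003,0,0.083],[0,0,0],1],[[-0.003,0,0.083],[0,0,0],1],[[-0.003,0.01,0.083],[0,0,0],1],[[-0.003,0.019,0.083],[0,0,0],1],[[-0.004,0.027,0.083],[0,0,0],1],[[-0.005,0.035,0.083],[0,0,0],1]]'; python3 -c "
from h import *
where('f')"
python3 -m pendant '[[[0,0.008,0],[0,0,0],1],[[-0.001,0.015,0],[0,0,0],1],[[0,0.022,0],[0,0,0],1],[[0.001,0.03,0],[0,0,0],1],[[0.003,0.038,0],[0,0,0],1],[[0.006,0.045,0],[0,0,0],1],[[0.009,0.053,0],[0,0,0],1],[[0.013,0.06,0],[0,0,0],1]]'; python3 -c "
from h import *
import cv2
where('f')
a=imaging.get_image('wrist')['color'][:,:,::-1];b=imaging.get_image('side')['color'][230:330,260:420,::-1]
cv2.imwrite('pics/bar1.png',np.vstack([a[:,:],cv2.resize(b,(320,200))[:, :].repeat(1,0) if 0 else cv2.copyMakeBorder(cv2.resize(b,(320,200)),0,0,0,320,0)]))"
```

```text
time: 6.62
tool_pos: [0.416, 0.284, 0.0396]
ee_rot: [-3.124, -0.324, -0.004]
contact_force: [1.2, 1.5, 1.4]
width: -0.002
grip_force: 0.6
t 6.62 local mm [-136.6   67.3   39.6] F local [1.5 1.3 1.4] yaw [0.979 0.205 0.002]
time: 7.28
tool_pos: [0.4406, 0.2281, 0.0382]
ee_rot: [3.125, 0.326, -0.0]
contact_force: [0.0, 1.1, 0.1]
width: -0.0
grip_force: 0.5
t 7.28 local mm [-124.     7.6   38.2] F local [0.2 1.1 0.1] yaw [ 0.979  0.206 -0.   ]
```

View pics/bar1.png

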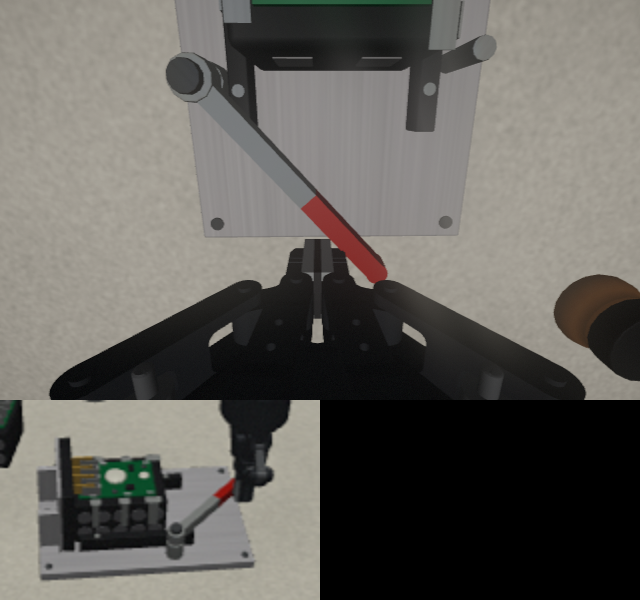

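The bar is following at about 0.75 rad, with the fingers behind its red part near (325,240). I'll carry on round the arc.

```bash
w(){ python3 -c "
from h import *
where('f')"; }
python3 -m pendant '[[[0.004,0.006,0],[0,0,0],1],[[0.009,0.012,0],[0,0,0],1],[[0.015,0.018,0],[0,0,0],1],[[0.021,0.024,0],[0,0,0],1],[[0.028,0.029,0],[0,0,0],1],[[0.036,0.034,0],[0,0,0],1],[[0.044,0.038,0],[0,0,0],1],[[0.052,0.042,0],[0,0,0],1],[[0.058,0.044,0],[0,0,0],1],[[0.064,0.046,0],[0,0,0],1],[[0.064,0.046,0],[0,0,0],1]]'>/dev/null;w
python3 -m pendant '[[[0.002,0,0],[0,0,0],1],[[0.004,0,0],[0,0,0],1],[[0.005,0,0],[0,0,0],1]]'>/dev/null;w
python3 -m pendant '[[[0.001,0,0],[0,0,0],1],[[0.002,0,0],[0,0,0],1]]'>/dev/null;w
```

```text
t 8.3 local mm [-59.1 -37.8  38.3] F local [ 0.2 -0.5  0.2] yaw [0.979 0.206 0.   ]
t 8.55 local mm [-55.1 -37.4  38.3] F local [-1.3 -0.9 -0.2] yaw [ 0.978  0.206 -0.   ]
t 8.72 local mm [-53.2 -37.4  38.3] F local [-0.2 -1.  -0.5] yaw [ 0.978  0.206 -0.   ]
```

```bash
w(){ python3 -c "
from h import *
where('f')"; }
python3 -m pendant '[[[0.001,0,0],[0,0,0],1],[[0.0015,0,0],[0,0,0],1]]'>/dev/null;w
python3 -m pendant '[[[0.001,0,0],[0,0,0],1],[[0.001,0,0],[0,0,0],1]]'>/dev/null;w
python3 -m pendant '[[[0.001,0,0],[0,0,0],1],[[0.001,0,0],[0,0,0],1]]'>/dev/null;w
```

```text
t 8.88 local mm [-51.8 -37.5  38.2] F local [-5.3 -0.2  2.1] yaw [ 0.979  0.206 -0.001]
t 9.05 local mm [-51.6 -37.4  38.1] F local [-10.   -0.7   6.2] yaw [ 0.978  0.206 -0.003]
t 9.22 local mm [-51.4 -37.4  38. ] F local [-16.5  -1.5   9.1] yaw [ 0.978  0.206 -0.005]
```

The bar is at its stop (16.5 N, stalled). I'll back off, lift, check it and plan the lever.

```bash
python3 -m pendant '[[[-0.015,0,0],[0,0,0],1],[[-0.04,0,0],[0,0,0],1],[[-0.055,0,-0.035],[0,0,0],1],[[-0.055,0,-0.075],[0,0,0],1],[[-0.055,0,-0.115],[0,0,0],1],[[-0.055,0,-0.15],[0,0,0],1],[[-0.055,0,-0.17],[0,0,0],1],[[-0.055,0,-0.17],[0,0,0],1]]' | head -2; python3 -c "
from h import *
import cv2
where('f')
cv2.imwrite('pics/bar2.png',imaging.get_image('wrist')['color'][:,:,::-1])
to('t',(-.13,.055,.205))"
```

```text
time: 9.88
tool_pos: [0.4703, 0.1884, 0.2133]
t 9.88 local mm [-103.   -37.3  213.3] F local [-0.6 -0.1  1.4] yaw [0.978 0.206 0.008]
turn [-0.1 -0.3 10.7]
[-116.  365.    5.]
```

View pics/bar2.png

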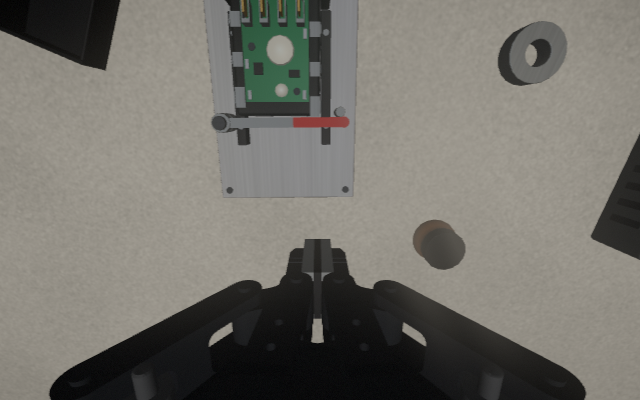

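The bar lies straight across behind the pack, from (220,122) to (347,122), against the post at (340,112). Both clips meet the blades. Now I'll move to the tester.

```bash
python3 -m pendant '[[[-0.03,0.04,0],[0,0,3],1],[[-0.06,0.08,0.0],[0,0,10.5],1],[[-0.116,0.365,0],[0,0,10.5],1],[[-0.116,0.365,0],[0,0,10.5],1],[[-0.116,0.365,0],[0,0,10.5],1],[[-0.116,0.365,0],[0,0,10.5],1],[[-0.116,0.365,0],[0,0,10.5],1],[[-0.116,0.365,0],[0,0,10.5],1],[[-0.116,0.365,0],[0,0,10.5],1],[[-0.116,0.365,0],[0,0,10.5],1],[[-0.116,0.365,0],[0,0,10.5],1],[[-0.116,0.365,0],[0,0,10.5],1]]' | head -2; python3 -c "
from h import *
import cv2
where('t')
d=imaging.get_image('wrist');cv2.imwrite('pics/t1.png',d['color'][:,:,::-1])
print(d['fx'],d['cx'],d['cy'],np.round(d['camera_from_world'],4).tolist())
pr=lambda p:(lambda q:d['fx']*q[:2]/q[2]+[d['cx'],d['cy']])((d['camera_from_world']@np.append(p,1))[:3])
print(pr(W('t',(-.03,0,.0965))),pr(W('t',(-.025,.074,.0965))),pr(W('t',(.072,.03,.09))))"
```

```text
time: 10.93
tool_pos: [0.43, -0.1935, 0.2069]
t 10.93 local mm [-131.6   54.5  206.9] F local [-0.1  0.4  0.2] yaw [ 1.     0.023 -0.002]
292.2571380958646 317.0832953840789 201.45980740824814 [[0.0215, -0.9998, 0.0, -0.2027], [-0.9591, -0.0206, 0.2823, 0.3787], [-0.2822, -0.0061, -0.9593, 0.4756], [0.0, 0.0, 0.0, 1.0]]
[384.99947897  76.66675336] [292.4778749   69.91917915] [350.75250335 -74.32620406]
```

View pics/t1.png

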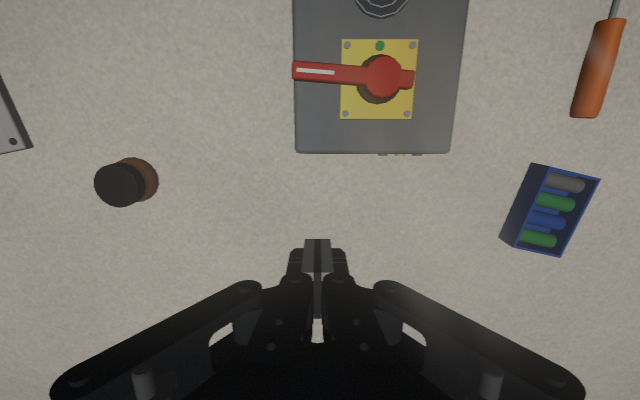

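The fit holds: the hub is at (383,77) and the arm's tip at (293,70), as predicted.

```bash
python3 -c "
from h import *
pts=[(-.085,.055,.12),(-.075,.055,.081)]
for a in np.arange(0,1.7,.157):
    c,s=np.cos(a),np.sin(a); o=.007+.0116*c+.015*s
    pts.append((-.03+.055*s-o*c,.055*c+o*s,.081))
to('t',*pts)"
```

```text
turn [-0.1  0.1  0.1]
[47.  0. 87.]
[ 57.   1. 126.]
[ 83.   1. 126.]
[ 90.  -2. 126.]
[ 97.  -4. 126.]
[105.  -4. 126.]
[113.  -4. 126.]
[122.  -1. 126.]
[131.   2. 126.]
[139.   8. 126.]
[146.  15. 126.]
[152.  24. 126.]
[156.  34. 126.]
```

```bash
w(){ python3 -c "
from h import *
where('t')"; }
python3 -m pendant '[[[0.02,0,0.03],[0,0,0],1],[[0.035,0,0.06],[0,0,0],1],[[0.047,0,0.09],[0,0,0],1],[[0.055,0,0.115],[0,0,0],1],[[0.057,0,0.126],[0,0,0],1],[[0.057,0,0.126],[0,0,0],1],[[0.067,0,0.126],[0,0,0],1],[[0.077,0.001,0.126],[0,0,0],1],[[0.083,0.001,0.126],[0,0,0],1],[[0.09,-0.002,0.126],[0,0,0],1]]'>/dev/null;w
python3 -m pendant '[[[0.003,-0.001,0],[0,0,0],1],[[0.007,-0.002,0],[0,0,0],1],[[0.011,-0.002,0],[0,0,0],1],[[0.015,-0.002,0],[0,0,0],1],[[0.019,-0.002,0],[0,0,0],1],[[0.023,-0.002,0],[0,0,0],1],[[0.028,-0.001,0],[0,0,0],1],[[0.032,0.001,0],[0,0,0],1],[[0.037,0.002,0],[0,0,0],1],[[0.041,0.004,0],[0,0,0],1]]'>/dev/null;w
```

```text
t 11.82 local mm [-40.7  56.8  83.7] F local [-4.  -2.2  1.2] yaw [1.    0.024 0.001]
t 12.65 local mm [ 0.4 53.  82.2] F local [-3.   0.8  0.1] yaw [ 1.     0.024 -0.   ]
```

```bash
w(){ python3 -c "
from h import *
where('t')"; }
python3 -m pendant '[[[0.004,0.003,0],[0,0,0],1],[[0.007,0.006,0],[0,0,0],1],[[0.011,0.01,0],[0,0,0],1],[[0.014,0.013,0],[0,0,0],1],[[0.017,0.018,0],[0,0,0],1],[[0.02,0.022,0],[0,0,0],1],[[0.022,0.026,0],[0,0,0],1],[[0.023,0.029,0],[0,0,0],1],[[0.023,0.029,0],[0,0,0],1]]'>/dev/null;w
python3 -m pendant '[[[0,0.001,0],[0,0,0],1],[[0,0.002,0],[0,0,0],1]]'>/dev/null;w
python3 -m pendant '[[[0,0.001,0],[0,0,0],1],[[0,0.002,0],[0,0,0],1]]'>/dev/null;w
```

```text
t 13.4 local mm [23.3 23.4 82.3] F local [ 0.3 -0.3  0.3] yaw [1.    0.024 0.001]
t 13.57 local mm [23.2 22.3 82.4] F local [ 2.   1.8 -1.1] yaw [1.    0.025 0.001]
t 13.73 local mm [23.3 21.3 82.3] F local [ 1.9 14.2  1.8] yaw [1.    0.025 0.   ]
```

```bash
w(){ python3 -c "
from h import *
where('t')"; }
python3 -m pendant '[[[0,0.001,0],[0,0,0],1],[[0,0.001,0],[0,0,0],1],[[0,0.001,0],[0,0,0],1]]'>/dev/null;w
python3 -m pendant '[[[0,-0.01,0],[0,0,0],1],[[0,-0.025,0],[0,0,0],1],[[-0.01,-0.03,-0.03],[0,0,0],1],[[-0.04,-0.03,-0.07],[0,0,0],1],[[-0.08,-0.03,-0.11],[0,0,0],1],[[-0.12,-0.03,-0.13],[0,0,0],1],[[-0.14,-0.03,-0.13],[0,0,0],1],[[-0.14,-0.03,-0.13],[0,0,0],1],[[-0.14,-0.03,-0.13],[0,0,0],1]]'>/dev/null;w
python3 -c "
from h import *
import cv2
a=imaging.get_image('wrist')['color'][:240,:,::-1];b=imaging.get_image('top')['color'][:,:,::-1]
f=lambda x,y:cv2.resize(b[y:y+105,x:x+96],(320,350),interpolation=cv2.INTER_CUBIC)
cv2.imwrite('pics/end.png',np.vstack([a,np.hstack([f(190,170),f(345,160)])]))"
```

```text
t 13.98 local mm [23.3 21.2 82.3] F local [ 0.6 15.   2.5] yaw [ 1.     0.025 -0.   ]
t 14.73 local mm [-117.9   49.   213.8] F local [ 0.7 -0.2 -0.1] yaw [1.    0.023 0.003]
```

View pics/end.png

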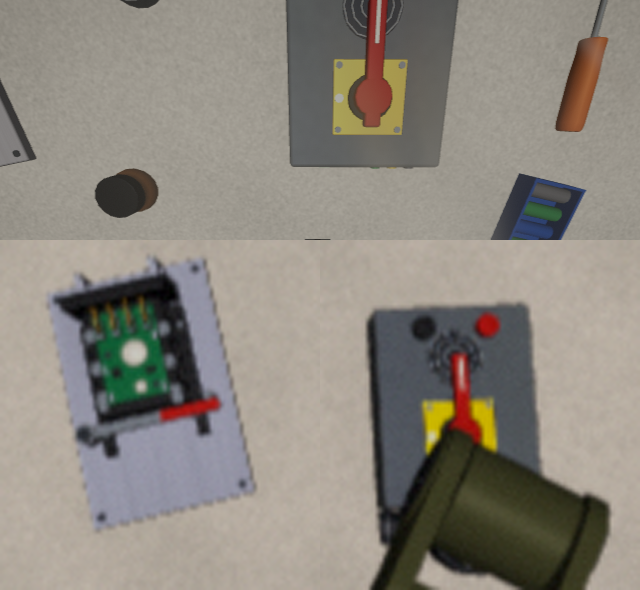

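The lever points straight at the green mark (tip about (378,0) in the wrist view). The pack is home, and the bar lies across behind it at its post.

```bash
python3 -c "
from workcell import r
print(r.job_done())"
```

```text
the job is handed in; nothing more can be done
None
```

I pushed the pack home, closed the bar against its stop post, then turned the lever to the green mark, in that order, and handed the job in at about 15 s; forces and final pictures showed all three at their stops, but the hand-in gave no verdict.

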